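# Pull the interlock plug and hold the sprung lid open

### The job

Pull the orange interlock plug out of the socket on the side of the grey test chamber and put it in the blue bin; only then raise the chamber's spring-shut lid to 60 degrees (within about 7) so that the samples inside can be inspected. Nothing but your gripper will keep the lid up: finish while still holding it steady at that angle with the fingers, do not let go. Leave the loupe, the brass bush and the steel weight where they stand.

Things in the scene. Friction and masses are not known exactly. Their poses are not given: they have to be found in the camera images.
- chamber: grey open-topped test chamber fixed to the worktop, 160 (x) x 180 (y) x 74 mm high, with a lid on top whose upper face is at 83 mm. Origin: centre of its underside. Its front (the side with the lid's knob) looks along its -x axis; the socket is on its +y side: a black block 48 (x) x 56 (y) x 45 mm high. z up.
- chamber_lid (a joint): angle of the chamber's hinged lid (rad): 0 shut, grows as the front edge rises, stop at 1.6 (60 degrees = 1.047). The lid, 165 x 180 x 8 mm, grey frame with a clear window, 0.25 kg, hinges about the chamber's y axis through point lid_hinge. A spring and its weight shut it from any angle: raising it takes about 1 to 4 N at the knob.
- lid_hinge (a point): middle of the lid's hinge line, at the rear top edge of the chamber: 80 mm along the chamber's +x from its origin, 79 mm up. Axes as the chamber's.
- lid_knob (a point): centre of the black knob on the lid's front edge: cylinder, 22 mm diameter, 18 mm long along the chamber's y axis (flat ends to pinch), on a 10 mm wide neck, 200 mm from the hinge line. Lid shut: 79 mm above the worktop, 40 mm ahead of the front wall, free below and beside it. At lid angle a it lies 200 cos(a) mm toward the chamber's -x from the hinge line and 200 sin(a) mm above it.
- socket (a point): centre of the mouth of the socket's hole, in the top face of the black block (45 mm above the worktop, 122 mm along the chamber's +y from its origin). Square hole 13.5 mm wide, 28 mm deep, straight down. A sprung ball at its +x wall clicks into the pin's notch; it lets go at roughly 6 to 14 N of upward pull, within the first 5 mm.
- plug: interlock plug, 70 mm tall, 50 g: steel square pin of 12 mm, 26 mm long, below a black flange 30 x 34 x 4 mm, above that an orange grip 14 mm thick along the plug's x, 28 mm wide along its y, 40 mm tall. Origin: foot of the pin; z along the pin toward the grip. At the start it is fully home in the socket, upright, axes parallel to the chamber's, flange on the block; top 89 mm above the worktop.
- plug_grip (a point): point on the orange grip's middle axis, 54 mm above the pin's foot (16 mm below the plug's top): the place to grip it, pinching the 14 mm thickness.
- plug_mid (a point): middle of the plug's length, 35 mm above the pin's foot.
- blue_bin: blue open plastic bin, loose, 0.4 kg, 146 (its x) x 105 (its y) mm, walls 2 to 3 mm, floor 2 mm; three walls 52 mm high, the one on its -x side 30 mm high. Origin: centre of its underside, z up.
- loupe: black loupe barrel, 38 mm diameter, 30 mm high, standing loose; leave it. Origin: centre of its underside.
- brass_bush: brass bush, 30 mm diameter, 26 mm high, standing loose; leave it. Origin: centre of its underside.
- weight: steel weight with a knob top, 29 mm diameter, 48 mm high, standing loose; leave it. Origin: centre of its underside.
Things that resemble listed ones, but are neither listed nor needed, are in the scene too. There is more than one size of the plug; the one meant has the size given above.

How it is judged:
By the outcome, as a careful person would: the job done as asked, in the order asked, and still so for the second after the job is handed in, while the arm keeps its last pose, push and grip.
It also fails if it takes over 56 s, if anything falls off the work surface, if the arm or the gripper's body presses on something with over 40 N, if the wrist force passes 120 N, or if a joint passes its speed limit or range.

### The arm

A 7-joint arm with a two-finger parallel gripper is mounted at the origin on a cart in front of the work surface, level with it; the furniture and walls round the work are solid. World frame = base frame: x ahead of the robot, y to its left, z up, the work surface at z = 0. Lengths are in m, angles in rad, forces in N, time in s.
With the tool pointing down it reaches from about 0.375 to 0.925 m from the base axis. Payload 3.1 kg.
Tool frame: the origin (TCP) lies at the centre of the arm's flange, where the gripper is bolted on; the fingertips stand 173 mm ahead of it and the grasp point (between the pads) lies 155 mm ahead of it; z points along the fingers, y is the line along which they close (so a half turn about z gives the same grasp; the last joint's range is limited). The gripper opens to 85 mm and grips with 20 to 120 N. Pads are 22 mm wide; open, the fingers measure 114 mm over their backs; the gripper's body (76 mm by 85 mm) begins 54 mm behind the grasp point. The pads swing forward as they close: fully open they stand 13 mm farther back than shut.
Start: joints at [1.088, 0.383, 0.044, 1.598, -0.018, 1.161, -0.05], TCP at [0.244, -0.602, 0.405] pointing down, gripper open.
Joint ranges: [-2.61, 2.61], [-0.41, 2.15], [-1.48, 1.57], [0, 2.5], [-1.57, 4.71], [0.05, 1.97], [-2.85, 2.85]. Speed limits (rad/s): [2.79, 2.79, 3.14, 3.14, 3.14, 3.14, 3.14].

### API

Orientations are given as a unit quaternion [w, x, y, z].
In Python, from cell import r gives the robot as it stands. The module is installed in compiled form; this text tells all that it offers.
- The arm moves only by the tool step_arm, never from a script. Its argument "targets" is a list of rows, each a list of 7 numbers: the shift along the world's x, y, z in cm, then the turn, a rotation vector about the world's x, y, z in degrees, then the opening, from 0 (shut) to 1 (fully open). A call has 1 to 10 rows; each row is the pose to reach, as a shift and turn from the pose commanded when the call began; what a row does not reach only later rows make up. A row lasts 1/12 s, in which the tool goes at most 41.7 mm and 7.16 degrees, less where a joint would pass 70% of its speed; a pose out of reach is approached as far as the arm can. A call with a gripper value outside its range is refused whole. The fingers move at their own pace and stop on an object; "grip_force" is the grip in N (left out, the last holds). Time passes only in rows, so rows that repeat a pose let the fingers close. It gives the time, the measured TCP pose, the force, the opening and the grip force at its end, in the units of the state.
- r.get_obs(): the state, without advancing time (a new reading comes with each control period).
- r.read_camera(name): name is "scene" or "side" or "wrist"; returns the picture (400x640x3 uint8, red, green, blue); there is no depth.
- r.camera_model(name): a dict with "fx", "fy", "cx", "cy" (pixels), "D" ([k1, k2, p1, p2, k3] as OpenCV has them; the pictures are not rectified), "T" (4x4, takes a point from camera to world coordinates). Camera axes: x right, y up, looking along -z (the intrinsics and any distortion apply to the point x, -y, -z); pixel columns grow to the right and rows downward; lengths in m; the calibration is good to about 2 mm. A picture is of the moment at which its call begins: read the wrist's pose just before it. camera_model takes no time and is no camera call; for the wrist camera it gives the pose at the moment of the call.
- r.finish_job(): hands the job in; it is judged then, once.
The state is a dict: "time_s": time; "joint_positions": joint angles; "qvel": joint speeds; "joint_torque": joint torques, N m; "position": TCP position; "eef_rot": TCP orientation; "wrist_force": force on the tool from outside, world axes, zero at the start; "ft_torque": the same for the moment, N m; "grip_width": finger opening in m; "gripper_force": force on a finger pad.
Only numpy, scipy, OpenCV 4.12 (cv2) and the standard library are available. Lean on these libraries where they do the work, as an engineer would, in place of code of your own. Each camera call takes 0.05 s, during which the arm holds its last target. There are 200 camera calls.

## Working session

There is one attempt and no reset: what is moved stays moved. The work goes in short steps, Python scripts to look and compute and a tool call to move; the robot and the scene stay as the last step left them, time stands still between calls to the robot, and variables do not carry over. Pictures are saved under pics/ and viewed, at most 10 in all, crops included, and the job is handed in when it is done.

Besides the shell and the picture viewer there is one more tool, called after "Call:" by a JSON object that holds its "api" and its "payload". step_arm: Moves the arm, as the interface text tells. Its arguments: {"type":"object","properties":{"targets":{"type":"array","items":{"type":"array","items":{"type":"number"}}},"grip_force":{"type":"number"}},"required":["targets"]}

```bash
mkdir -p pics
python3 - <<'E'
from cell import r
import cv2
for n in ("scene","side"):
    cv2.imwrite(f"pics/{n}0.png",cv2.cvtColor(r.read_camera(n),cv2.COLOR_RGB2BGR))
    m=r.camera_model(n);print(n,m["fx"],m["cx"],m["cy"],m["D"],m["T"].round(3).tolist() if hasattr(m["T"],"round") else m["T"])
o=r.get_obs();print(o["time_s"],o["position"],o["eef_rot"])
E
```

```text
scene 395.38220167571234 323.4022070978339 201.77958736667915 [-0.0405422  0.         0.         0.         0.       ] [[0.797, 0.464, -0.387, 0.145], [-0.604, 0.624, -0.496, -0.719], [0.011, 0.629, 0.777, 1.054], [0.0, 0.0, 0.0, 1.0]]
side 452.4399535514558 321.6180359279685 199.61647792030962 [0.04528696 0.         0.         0.         0.        ] [[0.99, -0.132, 0.059, 0.691], [0.144, 0.87, -0.472, -0.669], [0.011, 0.476, 0.88, 1.204], [0.0, 0.0, 0.0, 1.0]]
0.1 [ 0.24383812 -0.60204829  0.4034271 ] [-1.17232078e-03  9.81541001e-01  1.91248023e-01 -2.87062994e-04]
```

View pics/scene0.png

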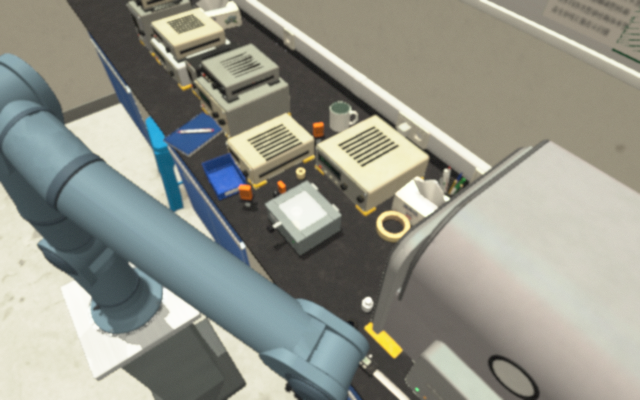

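View pics/side0.png

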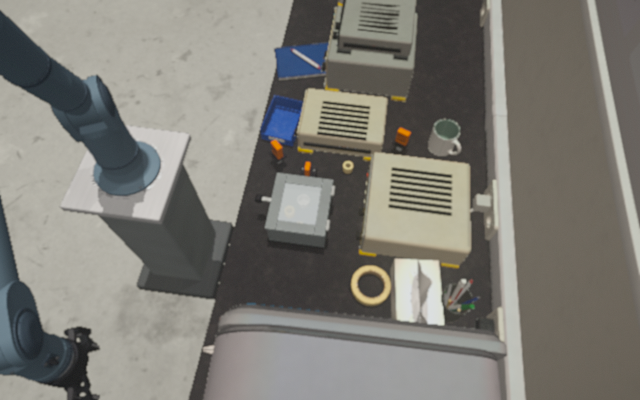

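The side view shows the chamber at about (300,210), its knob at (262,200), and the bin at (281,120). There are three orange items, at (277,150), (308,168) and (403,136). I'll enlarge these.

```bash
cat > h.py <<'E'
import cv2, numpy as np
from scipy.spatial.transform import Rotation as R
from cell import r
def ray(m,uv):
    K=np.array([[m["fx"],0,m["cx"]],[0,m["fy"],m["cy"]],[0,0,1.]])
    p=cv2.undistortPoints(np.array([[uv]],float),K,np.array(m["D"],float))[0,0]
    T=np.array(m["T"]);d=T[:3,:3]@np.array([p[0],-p[1],-1]);return T[:3,3],d/np.linalg.norm(d)
def plane(m,uv,z):
    o,d=ray(m,uv);return o+d*(z-o[2])/d[2]
def cross(a,b):
    (o1,d1),(o2,d2)=a,b
    s=np.linalg.lstsq(np.c_[d1,-d2],o2-o1,rcond=None)[0]
    p,q=o1+s[0]*d1,o2+s[1]*d2;return (p+q)/2,np.linalg.norm(p-q)
def proj(m,P):
    K=np.array([[m["fx"],0,m["cx"]],[0,m["fy"],m["cy"]],[0,0,1.]])
    T=np.linalg.inv(np.array(m["T"]));c=T[:3,:3]@P+T[:3,3];c=c*[1,-1,-1]
    return cv2.projectPoints(c.reshape(1,1,3),np.zeros(3),np.zeros(3),K,np.array(m["D"],float))[0].ravel()
def orange(im):
    h=cv2.cvtColor(im,cv2.COLOR_RGB2HSV);return cv2.inRange(h,(3,150,110),(16,255,255))
E
python3 - <<'E'
import cv2,numpy as np
a=cv2.imread("pics/scene0.png");b=cv2.imread("pics/side0.png")
A=cv2.resize(a[140:260,200:360],(800,600),interpolation=cv2.INTER_CUBIC)
B=cv2.resize(b[85:250,240:460],(800,600),interpolation=cv2.INTER_CUBIC)
cv2.imwrite("pics/cA.png",A);cv2.imwrite("pics/cB.png",B)
from h import *
for n in("scene","side"):
    im=cv2.cvtColor(cv2.imread(f"pics/{n}0.png"),cv2.COLOR_BGR2RGB);k,_,s,c=cv2.connectedComponentsWithStats(orange(im))
    m=r.camera_model(n)
    for i in range(1,k):
        if s[i,4]>8: print(n,c[i].round(1),s[i],plane(m,c[i],.07).round(3))
E
```

```text
scene [317.7 128.7] [313 122  11  15 146] [0.831 0.204 0.07 ]
scene [281.3 186. ] [277 180   9  13  73] [0.563 0.045 0.07 ]
scene [245.4 191.9] [239 184  13  16 147] [0.455 0.094 0.07 ]
side [403.5 135.8] [396 127  15  18  80] [0.833 0.199 0.07 ]
side [277.5 149.6] [270 140  13  19  79] [0.459 0.09  0.07 ]
side [307.  167.9] [304 161   7  15  48] [0.558 0.039 0.07 ]
```

View pics/cA.png

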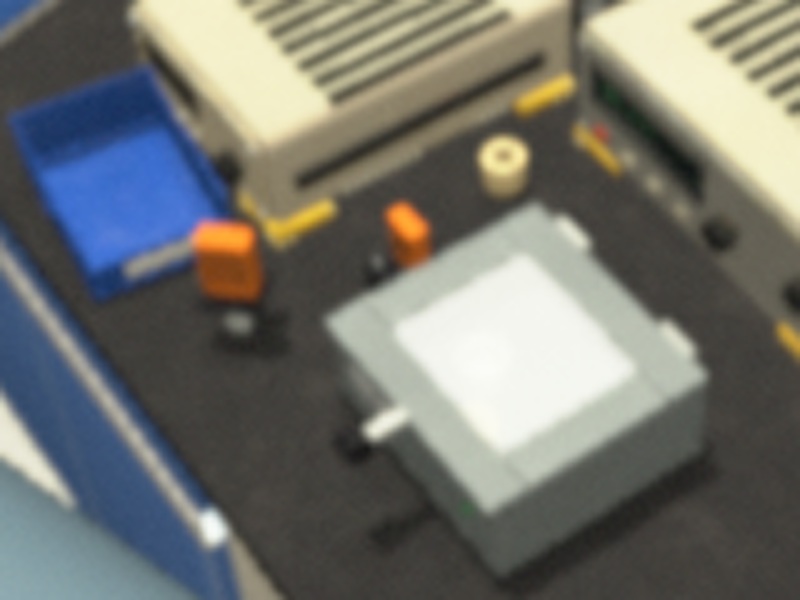

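View pics/cB.png

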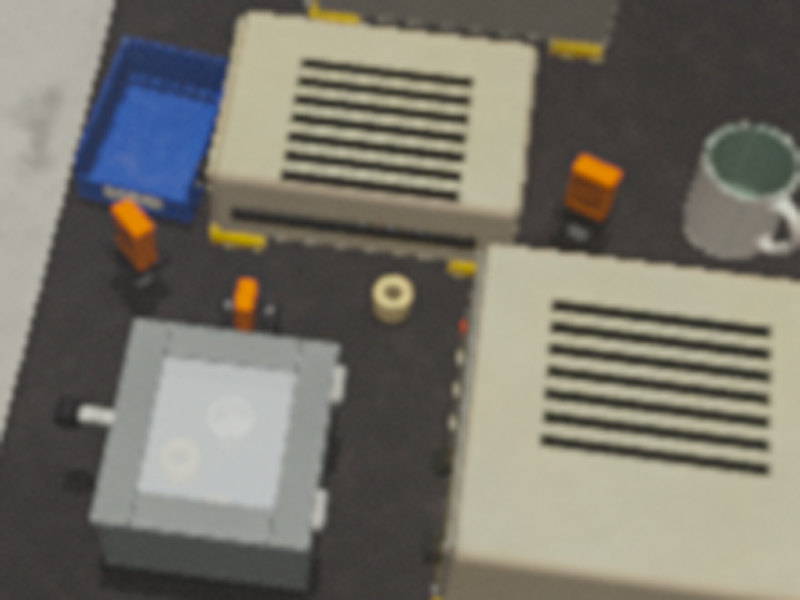

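The candidates in the side view are (307,168), (277,150) and (403,136). The one meant is (307,168), scene (281,186): it stands in the socket block at the chamber's +y side. The other two are larger and stand in other black bases, so they're decoys. Next I'll compute poses from the corners I read off.

Run:
```python
from h import *
S=r.camera_model("scene");D=r.camera_model("side")
cA=lambda u,v:(200+u*.2-.4,140+v*.2-.4)
cB=lambda u,v:(240+u*.275-.36,85+v*.275-.36)
print("plug",cross(ray(S,(281.3,186)),ray(D,(307,167.9))))
print("plug top",cross(ray(S,cA(402,209)),ray(D,cB(246,282))))
lid=[((330,320),(135,318)),((537,205),(340,345)),((705,378),(308,548)),((497,512),(92,520))]
P=[]
for a,b in lid:
    c=cross(ray(S,cA(*a)),ray(D,cB(*b)));P.append(c[0]);print("lid",c[0].round(3),c[1].round(4),plane(D,cB(*b),.083).round(3))
print("knob",cross(ray(S,cA(352,443)),ray(D,cB(66,412))))
print("bigplug",cross(ray(S,(245.4,191.9)),ray(D,(277.5,149.6))))
for n,a,b in[("bin FL",(12,120),(125,40)),("binBL",(150,70),(228,60)),("bin r",(235,215),(193,215)),("bin f",(98,297),(78,197))]:
    c=cross(ray(S,cA(*a)),ray(D,cB(*b)));print(n,c[0].round(3),c[1].round(4),plane(D,cB(*b),.052).round(3))
print("bush",cross(ray(S,cA(503,155)),ray(D,cB(393,290))))
print("weightlike",plane(S,cA(378,262),.045))
print("chamfer box2 corner near", plane(D,cB(213,180),.07))
```

```text
plug (array([0.55847955, 0.03437053, 0.08101067]), np.float64(0.003977887580104549))
plug top (array([0.55861484, 0.04155214, 0.09836298]), np.float64(0.0014128324869785499))
lid [ 0.476 -0.     0.088] 0.0007 [0.475 0.003 0.083]
lid [0.64  0.005 0.081] 0.0015 [0.64  0.003 0.083]
lid [ 0.64  -0.173  0.08 ] 0.0015 [ 0.64  -0.175  0.083]
lid [ 0.478 -0.179  0.087] 0.0015 [ 0.477 -0.176  0.083]
knob (array([ 0.43797065, -0.0873654 ,  0.08371216]), np.float64(0.003269140263134943))
bigplug (array([0.45725051, 0.09654711, 0.06368579]), np.float64(0.004046636362533336))
bin FL [0.404 0.312 0.053] 0.0029 [0.404 0.311 0.052]
binBL [0.502 0.29  0.064] 0.0025 [0.5   0.302 0.052]
bin r [0.492 0.152 0.031] 0.0124 [0.498 0.131 0.052]
bin f [0.386 0.165 0.011] 0.0047 [0.398 0.134 0.052]
bush (array([0.67477178, 0.09733928, 0.02862964]), np.float64(0.0016630323135622856))
weightlike [0.54275128 0.0546361  0.045     ]
chamfer box2 corner near [0.51143473 0.156309   0.07      ]
```

Run:
```python
from h import *
S=r.camera_model("scene");D=r.camera_model("side")
print(cross(ray(S,(545,145)),ray(D,(505,328))),cross(ray(S,(398,262)),ray(D,(228,315))))
print(cross(ray(S,(381,322)),ray(D,(208,350))))
W=r.camera_model("wrist");o=r.get_obs()
T=np.eye(4);q=o["eef_rot"];T[:3,:3]=R.from_quat([q[1],q[2],q[3],q[0]]).as_matrix();T[:3,3]=o["position"]
print((np.linalg.inv(T)@np.array(W["T"])).round(3),W["fx"])
```

```text
(array([ 0.97754644, -0.47355299,  0.43403911]), np.float64(0.044042219953615756)) (array([ 0.50466746, -0.49224968,  0.38153062]), np.float64(0.010422426963113239))
(array([ 0.44895428, -0.53303875,  0.23894633]), np.float64(0.005777526960243692))
[[ 0.001  0.961  0.278  0.07 ]
 [ 1.    -0.001 -0.     0.001]
 [-0.     0.278 -0.961  0.03 ]
 [ 0.     0.     0.     1.   ]] 347.8306766206177
```

Call:
{"api": "step_arm", "payload": {"targets": [[0.5,4,0,0,0,6,1],[1,8,0,0,0,12,1],[1.5,12,0,0,0,18,1],[2,16,0,0,0,24,1],[3,20,0,0,0,30,1],[5,23.5,0,0,0,37,1],[7,27,0,0,0,44,1],[9,30.5,0,0,0,51,1],[11,34,0,0,0,58,1],[13,37.5,0,0,0,64,1]]}}

```text
time_s: 0.93
position: [0.3741, -0.2255, 0.4044]
eef_rot: [-0.0, 0.729, 0.684, -0.0]
wrist_force: [1.7, -1.1, -0.7]
grip_width: 0.0856
gripper_force: 0.0
```

Call:
{"api": "step_arm", "payload": {"targets": [[2,3.5,0,0,0,4,1],[4,7,0,0,0,4,1],[6,10.5,0,0,0,4,1],[8,14,0,0,0,4,1],[10,17.5,0,0,0,4,1],[12,21,0,0,0,4,1],[14,24.5,0,0,0,4,1],[15,28,0,0,0,4,1],[15,30,0,0,0,4,1],[15,30,0,0,0,4,1]]}}

```text
time_s: 1.77
position: [0.5235, 0.0794, 0.4047]
eef_rot: [-0.002, 0.703, 0.711, 0.002]
wrist_force: [0.4, 1.4, -0.5]
grip_width: 0.0854
gripper_force: 0.0
```

```bash
cat > look.py <<'E'
from h import *
import sys,pickle
def look(name):
    o=r.get_obs();m=r.camera_model("wrist");im=r.read_camera("wrist")
    cv2.imwrite(f"pics/{name}.png",cv2.cvtColor(im,cv2.COLOR_RGB2BGR));pickle.dump(m,open(f"pics/{name}.pkl","wb"))
    print(o["time_s"],o["position"].round(4),o["eef_rot"].round(4),o["wrist_force"].round(1),o["joint_positions"].round(2))
    return im,m
if __name__=="__main__":
    im,m=look(sys.argv[1])
    k,_,s,c=cv2.connectedComponentsWithStats(orange(im))
    for i in range(1,k):
        if s[i,4]>60: print(c[i].round(1),s[i],plane(m,c[i],.075).round(3))
E
python3 look.py w1
```

```text
1.7667 [0.5235 0.0794 0.4047] [-0.0017  0.7031  0.7111  0.0015] [ 0.4  1.4 -0.5] [ 0.36  0.21 -0.65  1.86  0.14  1.11 -0.33]
[251.5 161.6] [221 141  52  51 648] [0.461 0.097 0.075]
[538.2 190.9] [534 184   9  15  91] [0.714 0.074 0.075]
[363.  230.3] [354 209  19  42 538] [0.56  0.035 0.075]
```

View pics/w1.png

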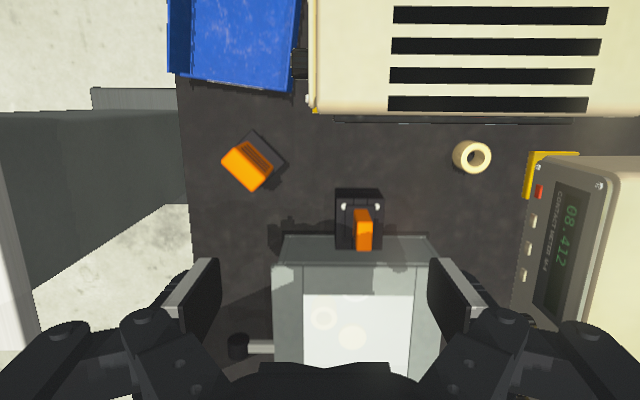

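The view shows the target plug at (363,230) in the black block at the chamber's +y wall, in line with the socket. A larger rotated decoy is at (250,162), the bin is at the upper left, and the knob is at (238,345). I'll go above the target plug and look once more.

Call:
{"api": "step_arm", "payload": {"targets": [[1,-1.2,-3.5,0,0,0,1],[2,-2.4,-7,0,0,0,1],[3,-3.6,-10,0,0,0,1],[3.6,-4.4,-12,0,0,-0.7,1],[3.6,-4.4,-12,0,0,-0.7,1],[3.6,-4.4,-12,0,0,-0.7,1]]}}

```text
time_s: 2.32
position: [0.5592, 0.0262, 0.2832]
eef_rot: [-0.001, 0.712, 0.702, -0.002]
wrist_force: [-0.4, 0.8, 0.6]
grip_width: 0.0854
gripper_force: 0.0
```

```bash
python3 look.py w2
python3 - <<'E'
from h import *
import pickle
m1,m2=[pickle.load(open(f"pics/w{i}.pkl","rb")) for i in(1,2)]
D=r.camera_model("side")
# outline of plug grip: rows extremes in both wrist pictures
for i,m in((1,m1),(2,m2)):
    im=cv2.cvtColor(cv2.imread(f"pics/w{i}.png"),cv2.COLOR_BGR2RGB)
    k,l,s,c=cv2.connectedComponentsWithStats(orange(im))
    j=min([j for j in range(1,k) if s[j,4]>300],key=lambda j:abs(plane(m,c[j],.075)[0]-.56)+abs(plane(m,c[j],.075)[1]-.035))
    cn=max(cv2.findContours((l==j).astype(np.uint8),0,1)[0],key=cv2.contourArea)
    q=cv2.approxPolyDP(cn,2.5,True)[:,0]; print(i,q.tolist(),[plane(m,p,.089).round(3).tolist() for p in q.astype(float)])
for uv in((167,75),(292,93)): print("bin",plane(m1,uv,.03).round(3),plane(m1,uv,.052).round(3))
E
```

```text
2.3167 [0.5592 0.0262 0.2832] [-0.0012  0.7123  0.7018 -0.0018] [-0.4  0.8  0.6] [ 0.35  0.42 -0.56  1.89  0.28  0.91 -0.36]
[129.9 102.2] [  49   60  131   86 3471] [0.464 0.095 0.075]
[615.4 147.1] [607 136  17  23 300] [0.706 0.07  0.075]
[326.1 200.8] [312 180  29  70 673] [0.56  0.043 0.075]
1 [[355, 209], [356, 249], [370, 250], [372, 221], [366, 209]] [[0.551, 0.059, 0.089], [0.553, 0.022, 0.089], [0.566, 0.021, 0.089], [0.566, 0.049, 0.089], [0.56, 0.06, 0.089]]
2 [[317, 180], [312, 198], [313, 246], [318, 249], [338, 248], [338, 185], [336, 180]] [[0.556, 0.058, 0.089], [0.553, 0.049, 0.089], [0.553, 0.023, 0.089], [0.556, 0.022, 0.089], [0.566, 0.022, 0.089], [0.566, 0.055, 0.089], [0.565, 0.058, 0.089]]
bin [0.377 0.17  0.03 ] [0.386 0.168 0.052]
bin [0.493 0.155 0.03 ] [0.495 0.155 0.052]
```

View pics/w2.png

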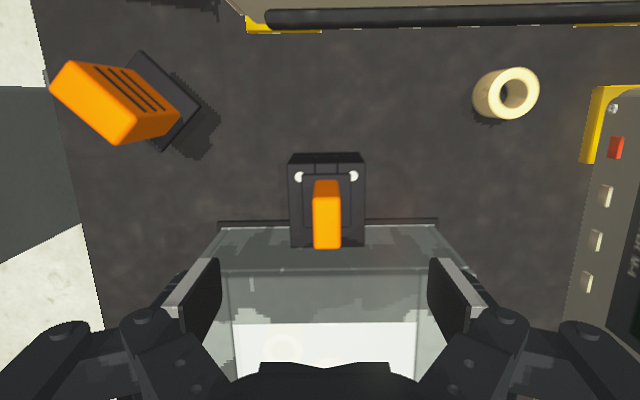

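On the 89 mm plane both views put the plug's top at x 0.553–0.566 and y 0.022–0.049. The 13–14 mm thickness fits the plug described, and its centre is (0.560, 0.0355). I'll descend and grip.

Call:
{"api": "step_arm", "payload": {"targets": [[0,0.7,-1,0,0,0,1],[0,0.7,-2.5,0,0,0,1],[0,0.7,-4,0,0,0,1],[0,0.7,-5.5,0,0,0,1],[0,0.7,-5.5,0,0,0,1],[0,0.7,-5.5,0,0,0,1]]}}

```text
time_s: 2.87
position: [0.5598, 0.0368, 0.2303]
eef_rot: [-0.0, 0.71, 0.704, 0.0]
wrist_force: [0.5, 1.0, -0.5]
grip_width: 0.0858
gripper_force: 0.0
```

Call:
{"api": "step_arm", "payload": {"targets": [[0,-0.1,-0.2,0,0,0,0],[0,-0.1,-0.2,0,0,0,0],[0,-0.1,-0.2,0,0,0,0],[0,-0.1,-0.2,0,0,0,0],[0,-0.1,-0.2,0,0,0,0],[0,-0.1,-0.2,0,0,0,0],[0,-0.1,-0.2,0,0,0,0],[0,-0.1,-0.2,0,0,0,0]], "grip_force": 70}}

```text
time_s: 3.53
position: [0.5601, 0.0345, 0.2281]
eef_rot: [0.0, 0.711, 0.703, -0.0]
wrist_force: [-1.6, 0.4, 4.0]
grip_width: 0.0132
gripper_force: 68.9
```

Call:
{"api": "step_arm", "payload": {"targets": [[0,0,0.3,0,0,0,0],[0,0,0.6,0,0,0,0],[0,0,0.9,0,0,0,0],[0,0,1.3,0,0,0,0],[0,0,1.8,0,0,0,0],[0,0,2.4,0,0,0,0],[0,0,3.2,0,0,0,0],[0,0,4.2,0,0,0,0],[0,0,5.5,0,0,0,0],[0,0,7,0,0,0,0]]}}

```text
time_s: 4.37
position: [0.5599, 0.0346, 0.2991]
eef_rot: [0.0, 0.711, 0.703, 0.0]
wrist_force: [-0.3, -0.3, -0.6]
grip_width: 0.013
gripper_force: 70.3
```

The plug is out, with the grip at 13 mm. I'll go toward the bin at height and look there.

Call:
{"api": "step_arm", "payload": {"targets": [[0,0,3,0,0,0,0],[0,0.5,6,0,0,0,0],[-2,3,8,0,0,0,0],[-4,6,8,0,0,0,0],[-6,9,8,0,0,0,0],[-8,12,8,0,0,0,0],[-10,15,8,0,0,0,0],[-11,17,8,0,0,0,0],[-11,17,8,0,0,0,0],[-11,17,8,0,0,0,0]]}}

```text
time_s: 5.2
position: [0.449, 0.2065, 0.3792]
eef_rot: [0.001, 0.709, 0.705, 0.001]
wrist_force: [0.1, -1.1, -0.8]
grip_width: 0.0135
gripper_force: 70.3
```

```bash
python3 look.py w3
```

```text
5.2 [0.449  0.2065 0.3792] [0.0008 0.7094 0.7048 0.0009] [ 0.1 -1.1 -0.8] [ 0.17  0.18 -0.74  1.96  0.14  1.05 -0.64]
[324.1 282.5] [ 304  227   40  112 3528] [0.45  0.121 0.075]
[606.  311.4] [602 304  10  15 105] [0.703 0.09  0.075]
```

View pics/w3.png

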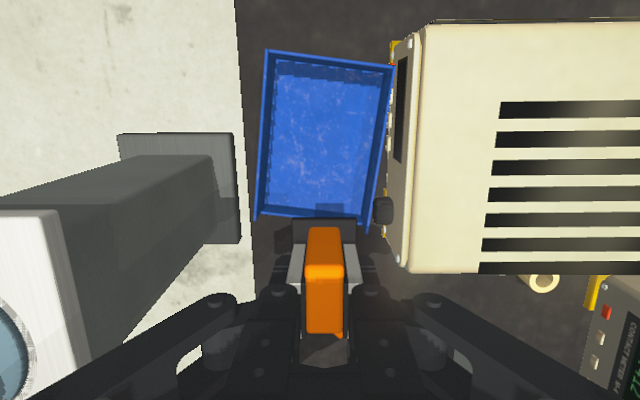

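The bin's rim corners are at (267,50), (394,67), (367,232) and (256,217), with its low wall toward −y. The plug is held upright and the bin is empty.

Run:
```python
from h import *
import pickle
m=pickle.load(open("pics/w3.pkl","rb"))
for uv,z in(((267,50),.052),((394,67),.052),((367,232),.03),((256,217),.03),((367,232),.052),((425,25),.08),((395,265),.08)): print(plane(m,uv,z).round(3))
S=r.camera_model("scene");D=r.camera_model("side")
print(cross(ray(S,(200+130*.2,140+25*.2)),ray(D,(240+240*.275,85+15*.275))))
```

```text
[0.406 0.313 0.052]
[0.507 0.3   0.052]
[0.492 0.15  0.03 ]
[0.384 0.166 0.03 ]
[0.489 0.159 0.052]
[0.522 0.325 0.08 ]
[0.51 0.14 0.08]
(array([0.50861159, 0.32795615, 0.07687108]), np.float64(0.007293152217355461))
```

Call:
{"api": "step_arm", "payload": {"targets": [[-0.1,3,0,-6,0,0,0],[-0.2,6,-1,-12,0,0,0],[-0.3,9,-3,-18,0,0,0],[-0.3,9.8,-6,-25,0,0,0],[-0.3,9.8,-9,-25,0,0,0],[-0.3,9.8,-12,-25,0,0,0],[-0.3,9.8,-14.5,-25,0,0,0],[-0.3,9.8,-16.5,-25,0,0,0],[-0.3,9.8,-17.3,-25,0,0,0],[-0.3,9.8,-17.3,-25,0,0,0]]}}

```text
time_s: 6.08
position: [0.4477, 0.3003, 0.2025]
eef_rot: [0.154, 0.695, 0.685, -0.155]
wrist_force: [-1.3, -0.1, -0.7]
grip_width: 0.013
gripper_force: 70.3
```

Call:
{"api": "step_arm", "payload": {"targets": [[0,0,0,0,0,0,0.45],[0,0,0,0,0,0,0.45],[0,0,0,0,0,0,0.45],[0,0,0,0,0,0,0.45],[0,0,0,0,0,0,0.45],[0,0,0,0,0,0,0.45],[0,1,2,0,0,0,0.45],[0,2,4.5,0,0,0,0.45],[0,3,8,0,0,0,0.45],[0,3,12,0,0,0,0.45]], "grip_force": 30}}

```text
time_s: 6.92
position: [0.4457, 0.3339, 0.3248]
eef_rot: [0.153, 0.693, 0.688, -0.153]
wrist_force: [0.9, 0.3, 1.1]
grip_width: 0.0385
gripper_force: 0.0
```

```bash
python3 look.py w4
python3 - <<'E'
from h import *
import pickle
for n,z in(("w1",.079),("w4",.079)):
    m=pickle.load(open(f"pics/{n}.pkl","rb"))
    if n=="w1": print("knob",plane(m,(238,345),z))
E
```

```text
6.9167 [0.4457 0.3339 0.3248] [ 0.1527  0.693   0.6877 -0.153 ] [0.9 0.3 1.1] [-0.24  0.48 -0.69  1.78  0.56  1.4  -1.15]
[330.7  97.6] [ 321   69   20   58 1109] [0.45  0.295 0.075]
[335.8 294.2] [ 317  258   39   75 2135] [0.456 0.094 0.075]
knob [ 0.43982347 -0.08750029  0.079     ]
```

View pics/w4.png

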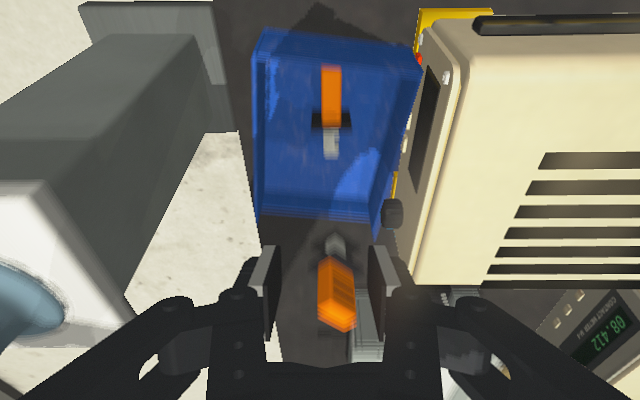

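The plug lies inside the bin at (330,110); the decoy at (336,294) is untouched. The knob is at (0.440, −0.0875), from the w1 ray at 79 mm and from the scene and side views. I'll move there, levelling the tool first and then turning it −90°.

Call:
{"api": "step_arm", "payload": {"targets": [[0,-1,2,6,0,0,0.45],[0,-3,4,12,0,0,0.45],[0,-6,5,18,0,0,0.45],[0,-9.5,5,25,0,0,0.7],[0,-13,5,25,0,0,1],[0,-17,5,25,0,0,1],[0,-21,5,25,0,0,1],[0,-25,5,25,0,0,1],[0,-29,5,25,0,0,1],[0,-32,5,25,0,0,1]]}}

```text
time_s: 7.8
position: [0.4462, 0.0089, 0.3748]
eef_rot: [0.001, 0.712, 0.702, -0.001]
wrist_force: [0.8, -0.0, 0.7]
grip_width: 0.0852
gripper_force: 0.0
```

Call:
{"api": "step_arm", "payload": {"targets": [[0,-1,0,0,0,-6,1],[0,-2,0,0,0,-12,1],[0,-3,0,0,0,-18,1],[0,-4,0,0,0,-24,1],[0,-5,0,0,0,-30,1],[0,-6,0,0,0,-36,1],[0,-7,0,0,0,-42,1],[0,-8,0,0,0,-48,1],[0,-9,0,0,0,-54,1],[0,-9.5,0,0,0,-60,1]]}}

```text
time_s: 8.63
position: [0.4466, -0.0837, 0.3747]
eef_rot: [0.0, 0.968, 0.25, -0.0]
wrist_force: [-0.7, -0.3, -0.6]
grip_width: 0.0853
gripper_force: 0.0
```

Call:
{"api": "step_arm", "payload": {"targets": [[0,-0.5,0,0,0,-6,1],[0,-0.5,0,0,0,-12,1],[0,-0.5,0,0,0,-18,1],[0,-0.5,0,0,0,-24,1],[0,-0.5,0,0,0,-30,1],[0,-0.5,0,0,0,-30,1],[0,-0.5,0,0,0,-30,1],[0,-0.5,0,0,0,-30,1]]}}

```text
time_s: 9.3
position: [0.4469, -0.0873, 0.3747]
eef_rot: [0.0, 1.0, -0.004, 0.0]
wrist_force: [-1.0, -0.4, -0.7]
grip_width: 0.0855
gripper_force: 0.0
```

```bash
python3 look.py w5
```

```text
9.3 [ 0.4469 -0.0873  0.3747] [ 1.0e-04  1.0e+00 -4.4e-03  0.0e+00] [-1.  -0.4 -0.7] [ 0.57  0.07 -0.48  2.06  0.04  1.02 -1.51]
[106.4 174.5] [  74  153   63   58 1361] [0.462 0.082 0.075]
```

View pics/w5.png

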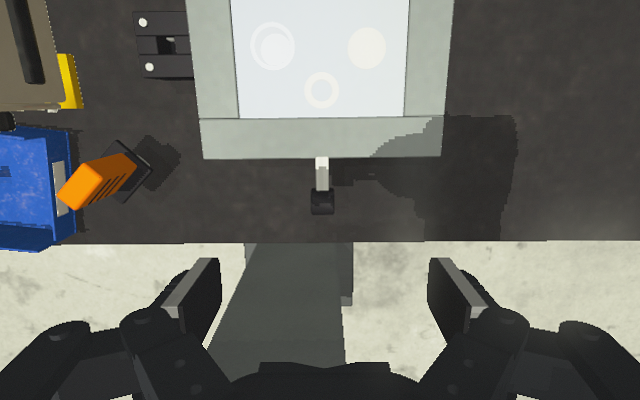

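The socket is now empty, at (166,45). The knob is at (322,201) and the lid's front corners are at (203,158) and (442,156); nothing stands near the knob.

Run:
```python
from h import *
import pickle
m=pickle.load(open("pics/w5.pkl","rb"));m1=pickle.load(open("pics/w1.pkl","rb"))
print(cross(ray(m,(322,201)),ray(m1,(238,345))))
for uv,z in(((322,201),.082),((311,201),.082),((333,201),.082),((203,158),.083),((442,156),.083)):print(plane(m,uv,z).round(4))
```

```text
(array([ 0.44003633, -0.08721723,  0.07931802]), np.float64(0.00023843750822130478))
[ 0.4409 -0.0872  0.082 ]
[ 0.441  -0.0786  0.082 ]
[ 0.4409 -0.0959  0.082 ]
[0.4758 0.0023 0.083 ]
[ 0.4759 -0.178   0.083 ]
```

Call:
{"api": "step_arm", "payload": {"targets": [[-0.2,0,-3,0,0,-0.5,1],[-0.5,0,-6,0,0,-0.5,1],[-0.7,0,-9,0,0,-0.5,1],[-0.7,0,-11.5,0,0,-0.5,1],[-0.7,0,-13.2,0,0,-0.5,1],[-0.7,0,-14,0,0,-0.5,1],[-0.7,0,-14,0,0,-0.5,1],[-0.7,0,-14,0,0,-0.5,1]]}}

```text
time_s: 10.02
position: [0.4404, -0.0874, 0.2349]
eef_rot: [-0.0, 1.0, -0.01, 0.0]
wrist_force: [0.3, -0.3, 0.6]
grip_width: 0.0858
gripper_force: 0.0
```

Call:
{"api": "step_arm", "payload": {"targets": [[0,0,0,0,0,0,0],[0,0,0,0,0,0,0],[0,0,0,0,0,0,0],[0,0,0,0,0,0,0],[0,0,0,0,0,0,0],[0,0,0,0,0,0,0],[0,0,0,0,0,0,0],[0,0,0,0,0,0,0],[0,0,0,0,0,0,0]], "grip_force": 60}}

```text
time_s: 10.77
position: [0.4403, -0.0862, 0.235]
eef_rot: [-0.001, 1.0, -0.009, 0.0]
wrist_force: [-0.9, 5.5, 3.1]
grip_width: 0.0172
gripper_force: 60.1
```

Call:
{"api": "step_arm", "payload": {"targets": [[0,0.1,0.7,0,0,0,0],[0.1,0.1,1.7,0,0,0,0],[0.2,0.1,2.8,0,0,0,0],[0.5,0.1,4.2,0,0,0,0],[0.9,0.1,5.8,0,0,0,0],[1.4,0.1,7.2,0,0,0,0],[1.9,0.1,8.5,0,0,0,0],[2.7,0.1,10,0,0,0,0],[2.7,0.1,10,0,0,0,0]]}}

```text
time_s: 11.52
position: [0.4675, -0.086, 0.3359]
eef_rot: [-0.0, 1.0, -0.009, -0.0]
wrist_force: [1.9, 3.7, -5.9]
grip_width: 0.0168
gripper_force: 59.1
```

Call:
{"api": "step_arm", "payload": {"targets": [[0.5,0,0.8,0,0,0,0],[1.2,0,1.8,0,0,0,0],[2,0,2.9,0,0,0,0],[3.2,0,4.1,0,0,0,0],[4.5,0,5.3,0,0,0,0],[5.8,0,6.4,0,0,0,0],[6.7,0,7,0,0,0,0],[7.3,0,7.3,0,0,0,0],[7.3,0,7.3,0,0,0,0],[7.3,0,7.3,0,0,0,0]]}}

```text
time_s: 12.35
position: [0.5376, -0.086, 0.4053]
eef_rot: [-0.001, 1.0, -0.01, -0.006]
wrist_force: [-5.3, 4.2, -2.5]
grip_width: 0.0164
gripper_force: 59.4
```

Run:
```python
from h import *
o=r.get_obs();print(o["time_s"],o["position"],o["wrist_force"].round(1),o["grip_width"],o["gripper_force"])
g=o["position"]-[0,0,.155];print("lid deg",np.degrees(np.arctan2(g[2]-.079,.640-g[0])),np.hypot(g[2]-.079,.64-g[0]))
a=r.read_camera("scene")[120:280,200:360];b=r.read_camera("side")[85:245,240:400]
cv2.imwrite("pics/end.png",cv2.cvtColor(cv2.resize(np.hstack([a,b]),(800,400),interpolation=cv2.INTER_CUBIC),cv2.COLOR_RGB2BGR))
```

```text
12.35 [ 0.53763023 -0.08600725  0.40534936] [-5.3  4.2 -2.5] 0.01642501116268493 59.36098337173462
lid deg 59.14450892039475 0.19960003257488676
```

View pics/end.png

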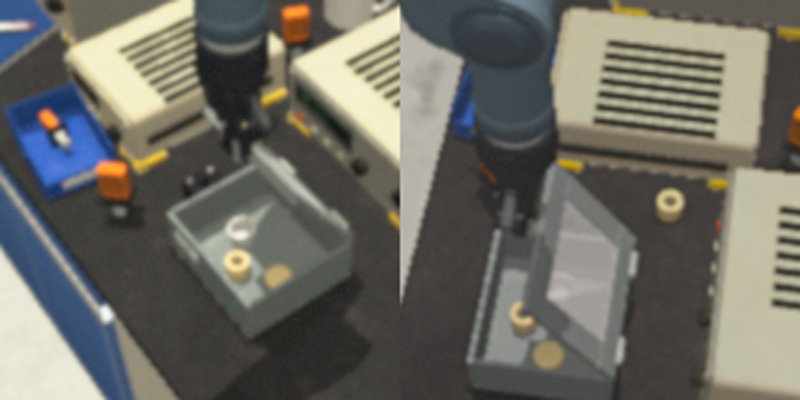

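Both views show the lid open with its knob in the fingers, the samples exposed, the plug in the bin and the socket empty. I'll hold briefly to check that it's steady.

Call:
{"api": "step_arm", "payload": {"targets": [[0.1,0,0.1,0,0,0,0],[0.1,0,0.1,0,0,0,0],[0.1,0,0.1,0,0,0,0],[0.1,0,0.1,0,0,0,0],[0.1,0,0.1,0,0,0,0],[0.1,0,0.1,0,0,0,0],[0.1,0,0.1,0,0,0,0],[0.1,0,0.1,0,0,0,0]]}}

```text
time_s: 13.12
position: [0.5382, -0.086, 0.4057]
eef_rot: [-0.001, 1.0, -0.01, -0.006]
wrist_force: [-3.7, 4.1, -5.7]
grip_width: 0.0171
gripper_force: 59.0
```

Steady, at about 59°.

```bash
python3 -c "
from cell import r
print(r.finish_job())"
```

```text
the job is handed in; nothing more can be done
None
```

The orange plug is in the blue bin, and the gripper is holding the chamber lid steady by its knob at about 59°; I handed the job in at about 13 s.

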